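# Tape the plank from its edge to the cleat and lock the reading

### The arm

A 6-joint arm with a two-finger parallel gripper is mounted at the origin on the work surface. World frame = base frame: x ahead of the robot, y to its left, z up, the work surface at z = 0. Lengths are in mm, angles in rad, forces in N, time in s.
With the tool pointing down it reaches from about 325 to 775 mm from the base axis. Payload 5.5 kg.
Tool frame: the origin (TCP) lies where the fingers leave the gripper's body, on its centre line; the fingertips stand 80 mm ahead of it and the grasp point (between the pads) lies 61 mm ahead of it; z points along the fingers, y is the line along which they close (so a half turn about z gives the same grasp; the last joint's range is limited). The gripper opens to 88 mm and grips with 3 to 60 N. Pads are 20 mm wide; open, the fingers measure 115 mm over their backs; the gripper's body (75 mm by 178 mm) begins 61 mm behind the grasp point.
Start: joints at [-1.209, 0.091, 1.231, -0, 1.82, -0.057], TCP at [244, -548.162, 302.631] pointing down, gripper open.
Joint ranges: [-2.87, 2.87], [-0.86, 2.18], [0.17, 2.46], [-1.51, 4.65], [0.06, 2.69], [-2.65, 2.65]. Speed limits (rad/s): [2.57, 2.57, 3.01, 3.14, 3.14, 3.14].

### API

Orientations are given as a rotation vector (axis times angle).
In Python, from plant import * gives the robot as it stands.
- The arm moves only by the shell command python3 -m crank 'ROWS' [FORCE]. ROWS is JSON, a list of rows, each a list of 3 entries, a list of its own where there are three numbers: the closure in counts, from 0 (fully open) to 255 (shut), then the shift along the tool's x, y, z in cm, then the turn about the tool's z in degrees. A call has exactly 10 rows; each row shifts and turns the commanded pose from where the row before left it, along the tool's axes as they then stand; what a row does not reach is not made up. A row lasts 1/12 s, in which the tool goes at most 41.7 mm and 7.16 degrees, less where a joint would pass 70% of its speed; a pose out of reach is approached as far as the arm can. A call with a gripper value outside its range is refused whole. The fingers move at their own pace and stop on an object; FORCE is the grip in N (left out, the last holds). Time passes only in rows, so rows that do not move let the fingers close, or fill a call up. It gives the time, the measured TCP pose, the force, the opening and the grip force at its end, in the units of the state.
- get_obs(): the state, without advancing time (a new reading comes with each control period).
- get_image(name): name is "scene" or "top"; returns a dict with "pixels" (384x512x3 uint8, red, green, blue), "range_z" (384x512 float32, mm along the optical axis (not along the pixel's ray), 0 where there is no reading), "fx", "fy", "cx", "cy" (pixels), "eye" and "orientation" of the camera in the world. Camera axes: x right, y down, z forward; pixel columns grow to the right and rows downward; lengths in mm; the calibration is good to about 2 mm. A picture is of the moment at which its call begins.
- sign_off(): hands the job in; it is judged then, once.
The state is a dict: "time_s": time; "joints": joint angles; "joint_vel": joint speeds; "joint_torque": joint torques, N m; "eef_pos": TCP position; "tcp_rot": TCP orientation; "contact_force": force on the tool from outside, world axes, zero at the start; "ft_torque": the same for the moment, N m; "finger_gap": finger opening in mm; "grasp_force": force on a finger pad.
Only numpy, scipy, OpenCV 4.12 (cv2) and the standard library are available. Lean on these libraries where they do the work, as an engineer would, in place of code of your own. Each camera call takes 0.05 s, during which the arm holds its last target. There are 200 camera calls.

### The job

Take the tape measure off the offcut, hook its end over the free end edge of the clamped plank and, square to that edge, back the case away against its spring until its heel butts the cleat. Keep it hooked and butted and press the case firmly but not hard down on the plank, so that the brake in its sole locks the blade; then let go and leave it standing there with the hook still on the edge, handling plank and cleat gently and leaving the tin, pencil and screwdriver where they are.

Things in the scene. Friction and masses are not known exactly. Their poses are not given: they have to be found in the camera images.
- tape: Tape measure, about 0.35 kg: black case 88 mm long (x), 36 wide (y), 60 high, flat parallel sides to grip; above 44 mm it spans only x = -44 to +30 mm. Origin: middle of the case's underside; +x: the way the blade comes out; z up. Its sole brake sticks out 5 mm below the underside (x = -36 to +41 mm, 28 mm wide); on it the tape stands on the offcut, hook overhanging the offcut's end.
- tape_heel (a point): Point in the middle of the case's flat back end (heel), 44 mm behind the tape's origin, 10 mm above its underside.
- hook (a point): Middle of the inner (case-side) face of the hook, a steel lip 24 mm wide and 2.5 mm thick at the blade's end. The lip's lower end is 4 mm below this point, 16 mm below the case's underside, 11 mm below the free sole. Blade in: this point is at x = +45.5 mm of the tape.
- blade (a joint): How far the steel blade is drawn out of the case, m: 0 = in (start), 0.072 = end of travel; edge to cleat needs 0.030 to 0.061. Spring pull: 3.0 N when in, 4.2 N at 0.06.
- brake (a joint): How far the rubber sole is pressed into the case, m: 0 = free, 0.004 to 0.005 = blade clamped. It is over-centre: it stays out under about 5 N, snaps in once past 0.002 and stays in. Friction at hook and heel takes up part of a push, so push the case down with 15 to 20 N to be sure. It cannot be reset, so do not press the sole before the blade is drawn.
- board: Wooden plank lying on the bench and held there by a clamp at its other end (it cannot move): 270 mm long, 140 mm wide, 38 mm thick. Origin: at the bench, under the middle of its free end edge; +x points out of that edge, the plank runs 270 mm to -x; +z up.
- board_edge (a point): Middle of the plank's free upper end edge (38 mm above the bench), where the hook goes over; axes as the board's.
- cleat: Wooden strip screwed across the plank, square to it: 20 mm thick, 130 mm long, 30 mm high, 120 to 150 mm from the free edge. Origin: foot of the middle of its flat face that looks to the free edge, on the plank's top; +x points from that face to the free edge. The face is the stop for the heel.
- offcut: Fixed dark wooden block 80 x 60 x 40 mm that the tape stands on at the start; origin under its middle.
- tin: Bystander: metal tin, diameter 76 mm, 86 mm high, origin under its middle.
- pencil: Bystander: flat carpenter's pencil 90 x 12 x 7 mm lying on the plank behind the cleat; origin under its middle.
- driver: Bystander: screwdriver lying on the bench beyond the plank.
Not all that is in view belongs to the job. What is shaped like the tape but green or purple is not meant.

How it is judged (in metres and radians):
On the way, in this order (a step that is already met when the one before it is completed fails the run):
1. the hook bears on the plank's edge and the blade is drawn out at least 15 mm by it, the brake still free (contact force between blade and board above 1.5 N and value of joint blade above 0.015 m and value of joint brake below 0.002 m), for 0.1 s.
2. the heel butts the cleat with the hook still bearing on the edge and the brake still free (contact force between tape and cleat above 0.5 N and contact force between blade and board above 1.5 N and value of joint brake below 0.002 m), for 0.1 s.
3. the brake is pressed in with the hook on the edge and the heel at the cleat (value of joint brake above 0.003 m and x of hook in the frame of board below 0.003 m and x of tape_heel in the frame of cleat below 0.003 m), for 0.1 s.
At the end, for the whole second after the job is handed in: The tape stands upright, at rest and let go on the plank, brake in by at least 3 mm, blade still drawn: hook over the free edge within 3 mm of it, heel within 4 mm of the cleat, square within 0.08 rad and within 60 mm of the plank's middle line (value of joint brake above 0.003 m and value of joint blade above 0.025 m and x of hook in the frame of board between -0.003 and 0.003 m and z of hook in the frame of board below 0.036 m and y of hook in the frame of board between -0.06 and 0.06 m and x of tape_heel in the frame of cleat between -0.003 and 0.004 m and z of tape in the frame of board below 0.042 m and angle between the x axis of tape and the x axis of board, either way round below 0.08 rad and angle between tape's own z axis and vertical below 0.08 rad and linear speed of tape below 0.01 m/s and velocity of joint blade between -0.005 and 0.005 m/s); the robot touches nothing.
It fails at once if the tape (case, sole or hook) is pressed on the plank with more than 35 N (contact force between tape and board above 35 N).
It fails at once if the tape is pushed against the cleat with more than 25 N (contact force between tape and cleat above 25 N).
It fails at once if the hand touches the plank or cleat with more than 10 N (contact force between any of the arm, the fingers and board above 10 N or contact force between any of the arm, the fingers and cleat above 10 N).
It fails at once if the tin, the pencil or the screwdriver is moved more than 20 mm (distance of any of tin, pencil, driver from where it was at the start of the episode above 0.02 m).
It also fails if it takes over 64 s, if anything falls off the work surface, if the arm or the gripper's body presses on something with over 40 N, if the wrist force passes 120 N, or if a joint passes its speed limit or range.

## Working session

There is one attempt and no reset: what is moved stays moved. The work goes in short steps, Python scripts to look and compute and a shell command to move; the robot and the scene stay as the last step left them, time stands still between calls to the robot, and variables do not carry over. Pictures are saved under pics/ and viewed, at most 10 in all, crops included, and the job is handed in when it is done.

```bash
ls; mkdir -p pics
python3 - <<'E'
from plant import *
import cv2,numpy as np
for n in("scene","top"):
    d=get_image(n); np.savez(f"pics/{n}0.npz",**d)
    cv2.imwrite(f"pics/{n}0.png",cv2.cvtColor(d["pixels"],cv2.COLOR_RGB2BGR))
    print(n,d["fx"],d["fy"],d["cx"],d["cy"],d["eye"],d["orientation"])
print(get_obs())
E
```

```text
pics
scene 348.0640923302843 348.0640923302843 254.45780275072445 190.5524381723816 [ 899.289983   -551.2276324   765.89370755] [-2.31390772 -0.63802631  0.2671211 ]
top 352.38823344641 352.38823344641 255.35783340138957 186.9110055493625 [ 478.94554882   -9.14405361 1188.36944054] [-2.16644914  2.19966526 -0.03606122]
{'time_s': 0.1, 'joints': array([-1.20873540e+00,  9.18009429e-02,  1.23175043e+00, -5.42259350e-06,
        1.81980546e+00, -5.67106241e-02]), 'joint_vel': array([-0.00158452, -0.00149259, -0.00346301, -0.00059306, -0.00231305,
       -0.00098914]), 'joint_torque': array([ 3.05390320e-03, -4.47856450e+01, -4.07572067e+01,  7.00377370e-02,
        2.84646690e-02, -1.11147378e-04]), 'eef_pos': array([ 243.93068313, -548.04214353,  301.61791753]), 'tcp_rot': array([-3.07127202e+00, -6.52644391e-01,  4.29370710e-04]), 'contact_force': array([-0.0386687 , -0.65868701,  0.35033388]), 'ft_torque': array([ 0.00138648,  0.06043543, -0.00985308]), 'grasp_force': 0.0, 'finger_gap': 87.88477136418534}
```

View pics/scene0.png

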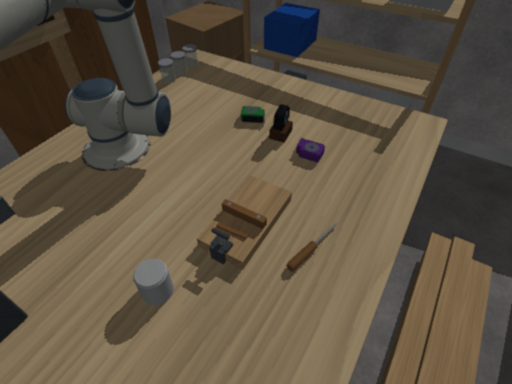

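View pics/top0.png

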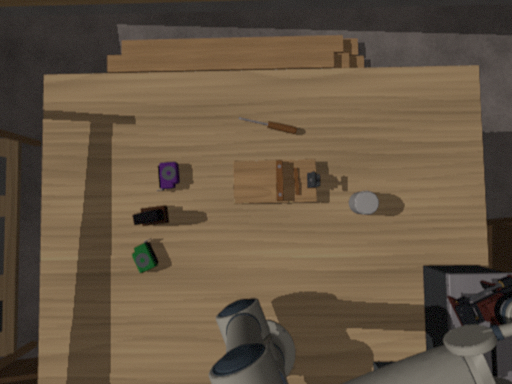

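The scene view shows the black tape on the dark offcut near (283,122), with the plank at (250,215) and its cleat at (245,213). The clamp and pencil are at the near end, (222,243), and the tin is at (153,281). The top view shows the tape at about (150,215), the plank at columns 234–316 and rows 160–203 with its free edge at the left (+y), and the cleat at column 280.

```bash
cat > h.py <<'E'
import numpy as np,cv2
from scipy.spatial.transform import Rotation as R
def cloud(d):
    z=d["range_z"].astype(float); v,u=np.mgrid[:z.shape[0],:z.shape[1]]
    p=np.stack([(u-d["cx"])/d["fx"]*z,(v-d["cy"])/d["fy"]*z,z],-1)
    w=p@R.from_rotvec(d["orientation"]).as_matrix().T+d["eye"]
    w[z==0]=np.nan; return w
def rect(p):
    (c,s,a)=cv2.minAreaRect(p[:,:2].astype(np.float32)); return np.round(c,1),np.round(s,1),round(a,2)
E
python3 - <<'E'
from h import *
np.set_printoptions(suppress=True,precision=1)
for n in("scene","top"):
    d=dict(np.load(f"pics/{n}0.npz")); w=cloud(d); rgb=d["pixels"].astype(int)
    ok=(w[...,0]>300)&(w[...,0]<750)&(abs(w[...,1])<500)
    tab=ok&(abs(w[...,2])<12); print(n,"table z",np.median(w[tab][:,2]), w[tab][:,2].std())
    hi=((ok&(w[...,2]>22)).astype(np.uint8))
    k,l,st,ce=cv2.connectedComponentsWithStats(hi)
    for i in range(1,k):
        if st[i,4]<25: continue
        q=w[l==i]; print(st[i],"z pct",np.percentile(q[:,2],[5,50,95]),"rect",rect(q),"col",rgb[l==i].mean(0))
    for lo,h_,nm in((30,46,"38-45"),(58,76,"cleat68"),(95,115,"tapetop")):
        m=(ok&(w[...,2]>lo)&(w[...,2]<h_)).astype(np.uint8)
        k,l,st,ce=cv2.connectedComponentsWithStats(m)
        for i in range(1,k):
            if st[i,4]<15: continue
            q=w[l==i]; print(nm,st[i],"z",np.median(q[:,2]),"rect",rect(q),"mean",q.mean(0))
E
```

```text
scene table z -1.0183645210530585 1.6388077735421371
[269 104  24  35 522] z pct [ 26.8  66.8 104.5] rect (array([455.6, 354.9]), array([60.1, 92.9]), 6.22) col [26.5 21.3 17.9]
[243 106  22  15 226] z pct [23.5 33.6 36.9] rect (array([327.6, 388.1]), array([79.3, 71.4]), 20.93) col [34.6 60.9 40.4]
[296 136  29  22 379] z pct [24.9 33.9 36.6] rect (array([586.3, 307.3]), array([93.1, 75.6]), 2.63) col [58.7 40.5 73.6]
[ 197  175   95   90 4369] z pct [32.7 37.3 67.6] rect (array([562.2, -53.5]), array([142.5, 284.1]), 0.58) col [95.2 77.2 55.5]
[288 244  22  23 130] z pct [22.2 23.9 25.8] rect (array([743. , -85.3]), array([81.2, 16.6]), 77.81) col [83.2 57.7 33.9]
[ 133  259   39   42 1244] z pct [30.1 83.5 86.6] rect (array([ 490.4, -333.1]), array([74.1, 72.7]), 78.35) col [98.7 99.9 99.8]
38-45 [243 106  22  11 166] z 34.62436087920486 rect (array([326.1, 389.6]), array([72.6, 66.9]), 16.24) mean [328.9 384.2  34.4]
38-45 [269 120  24  16 149] z 38.305310927941264 rect (array([456.1, 350.7]), array([60.1, 84.4]), 6.25) mean [467.6 337.8  37.6]
38-45 [297 137  28  19 310] z 34.32
[... 2475 characters left out ...]
3]), 6.51) mean [457.7 344.1  39.2]
38-45 [132 241  23  23 332] z 35.217820898069476 rect (array([326.2, 389.5]), array([76.1, 63. ]), 23.7) mean [329.3 387.5  35.2]
cleat68 [276 160   7  41 258] z 67.48666162650261 rect (array([561.6, -61.2]), array([ 19.5, 127.9]), 89.19) mean [563.5 -61.8  67.4]
cleat68 [353 192   7  21  30] z 67.20670653566958 rect (array([ 487.8, -301.9]), array([16.6, 63.2]), 89.59) mean [ 488.1 -300.    67. ]
cleat68 [160 209   3  11  17] z 67.75164866539171 rect (array([458.7, 315.5]), array([32.2,  4.5]), 4.56) mean [459.4 315.8  67.2]
tapetop [136 209  24  15 265] z 103.80192579409845 rect (array([453.9, 350.8]), array([36.6, 73.1]), 11.89) mean [453.8 349.3 103.5]
```

```bash
python3 -m crank '[[0,[2.92,-2.7,0],0],[0,[2.92,-2.7,0],0],[0,[2.92,-2.7,0],0],[0,[2.92,-2.7,0],0],[0,[2.92,-2.7,0],0],[0,[2.92,-2.7,0],0],[0,[2.92,-2.7,0],0],[0,[2.92,-2.7,0],0],[0,[2.92,-2.7,0],0],[0,[2.92,-2.7,0],0]]' 40
python3 -m crank '[[0,[2.92,-2.7,0],0],[0,[2.92,-2.7,0],0],[0,[2.92,-2.7,0],0],[0,[2.92,-2.7,0],0],[0,[2.92,-2.7,0],0],[0,[1.3,-3.7,0],0],[0,[1.3,-3.7,0],0],[0,[1.3,-3.7,0],0],[0,[1.3,-3.7,0],0],[0,[1.3,-3.7,0],0]]'
python3 - <<'E'
from h import *
np.set_printoptions(suppress=True,precision=2)
# refine from saved pictures: per-row/col edges via depth profiles
for n in("scene","top"):
    d=dict(np.load(f"pics/{n}0.npz")); w=cloud(d); x,y,z=w[...,0],w[...,1],w[...,2]
    def s(m,f,b,lim=None):
        out=[]
        for c in b:
            k=m&(abs((x if f=='y' else y)-c)<4)
            if k.sum()>2: q=(y if f=='y' else x)[k]; out.append((c,q.min(),q.max()))
        return np.array(out)
    pl=(z>31)&(z<45)&(y>-40)&(y<110)&(x>480)&(x<650)
    print(n,"plank y-extent per x\n",s(pl,'y',range(505,625,15)))
    cl=(z>60)&(z<76)&(y>-100)&(y<-30)&(x>480)&(x<650)
    print("cleat y-extent per x\n",s(cl,'y',range(510,620,15)))
    t=(z>95)&(z<115)&(x>400)&(x<520)&(y>280)&(y<420)
    q=w[t][:,:2]; u,sv,vt=np.linalg.svd(q-q.mean(0)); print("tape yaw pca",np.degrees(np.arctan2(vt[0,1],vt[0,0]))%180)
    print("tape x-extent per y\n",s(t,'x',range(320,390,10)))
E
```

```text
time_s: 0.93
eef_pos: [401.1, -180.9, 302.3]
tcp_rot: [-3.073, -0.652, 0.0]
contact_force: [-0.1, -1.3, 0.7]
finger_gap: 87.7
grasp_force: 0.0
time_s: 1.77
eef_pos: [462.9, 197.3, 302.3]
tcp_rot: [3.073, 0.653, -0.001]
contact_force: [1.1, -0.4, -0.6]
finger_gap: 88.2
grasp_force: 0.0
scene plank y-extent per x
 [[505.   -30.6   85.68]
 [520.   -31.4   86.99]
 [535.   -30.82  86.02]
 [550.   -30.37  87.83]
 [565.   -29.15  85.87]
 [580.   -31.46  88.81]
 [595.   -30.19  84.44]
 [610.   -31.71  86.87]]
cleat y-extent per x
 [[510.   -74.42 -53.98]
 [525.   -73.51 -53.25]
 [540.   -73.81 -54.13]
 [555.   -74.19 -52.5 ]
 [570.   -72.82 -52.96]
 [585.   -71.71 -53.37]
 [600.   -72.94 -54.  ]
 [615.   -71.96 -50.86]]
tape yaw pca 101.18432340325403
tape x-extent per y
 [[320.   443.74 475.88]
 [330.   442.65 476.69]
 [340.   440.16 474.44]
 [350.   440.17 471.38]
 [360.   437.01 469.26]
 [370.   435.22 466.39]
 [380.   433.96 465.14]]
top plank y-extent per x
 [[505.   -38.5   86.05]
 [520.   -38.75  85.55]
 [535.   -38.93  85.41]
 [550.   -39.17  85.3 ]
 [565.   -39.5   85.29]
 [580.   -39.76  85.  ]
 [595.   -39.88  84.78]
 [610.   -37.    87.94]]
cleat y-extent per x
 [[510.   -69.58 -53.5 ]
 [525.   -69.81 -53.72]
 [540.   -70.07 -54.11]
 [555.   -70.33 -54.34]
 [570.   -70.7  -54.76]
 [585.   -70.82 -51.86]
 [600.   -71.28 -52.  ]
 [615.   -71.79 -52.33]]
tape yaw pca 101.65180363949779
tape x-extent per y
 [[320.   443.94 474.98]
 [330.   440.97 475.08]
 [340.   437.9  472.16]
 [350.   435.18 472.24]
 [360.   435.28 469.27]
 [370.   432.14 466.39]
 [380.   432.65 466.42]]
```

```bash
python3 -m crank '[[0,[1.4,-3.75,0],0],[0,[1.4,-3.75,0],0],[0,[1.4,-3.75,0],0],[0,[1.4,-3.75,0],0],[0,[0,0,0],-7],[0,[0,0,0],-7],[0,[0,0,0],-7],[0,[0,0,0],-7],[0,[0,0,0],-7],[0,[0,0,0],-7]]'
python3 -m crank '[[0,[0,0,0],-7],[0,[0,0,0],-7],[0,[0,0,0],-7],[0,[0,0,0],-7],[0,[0,0,0],-7.1],[0,[0,0,2],0],[0,[0,0,2],0],[0,[0,0,2],0],[0,[0,0,1],0],[0,[0,0,0],0]]'
python3 - <<'E'
from plant import *
from h import *
o=get_obs(); M=R.from_rotvec(o["tcp_rot"]).as_matrix(); print(o["eef_pos"],"yaw",np.degrees(np.arctan2(M[1,0],M[0,0])),M[:,2],o["joints"])
for n in ("scene","top"):
    d=get_image(n); cv2.imwrite(f"pics/{n}1.png",cv2.resize(cv2.cvtColor(d["pixels"],cv2.COLOR_RGB2BGR)[60:200,200:370] if n=="scene" else cv2.cvtColor(d["pixels"],cv2.COLOR_RGB2BGR)[150:290,80:250],None,fx=4,fy=4,interpolation=2))
E
```

```text
time_s: 2.6
eef_pos: [453.6, 355.3, 301.9]
tcp_rot: [2.629, 1.719, -0.002]
contact_force: [-0.1, -0.3, 0.2]
finger_gap: 87.8
grasp_force: 0.0
time_s: 3.43
eef_pos: [452.9, 354.6, 229.0]
tcp_rot: [-1.995, -2.424, 0.009]
contact_force: [0.4, 0.0, -0.5]
finger_gap: 88.0
grasp_force: 0.0
[452.89899163 354.60361112 229.00439308] yaw 101.09287096527663 [-0.00491853 -0.00340923 -0.99998209] [ 6.05125437e-01  2.63963889e-02  1.42790282e+00 -5.92050673e-06
  1.69327803e+00  4.11524187e-01]
```

View pics/scene1.png

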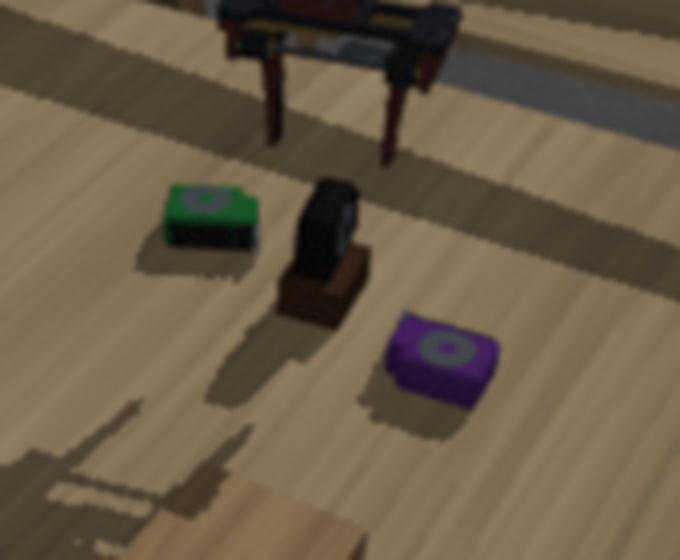

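```bash
python3 - <<'E'
from h import *
for n in("scene","top"):
    w=cloud(dict(np.load(f"pics/{n}0.npz"))); x,y,z=w[...,0],w[...,1],w[...,2]
    for a in range(300,420,8):
        k=(x>430)&(x<485)&(y>a)&(y<=a+8)&(z>15); print(n,a,k.sum(),np.round(np.percentile(z[k],[10,50,90]),0) if k.any() else "")
E
python3 -m crank '[[0,[0.2,0,2.5],0.3],[0,[0,0,2.5],0],[0,[0,0,2.5],0],[0,[0,0,1.3],0],[0,[0,0,0],0],[0,[0,0,0],0],[0,[0,0,0],0],[0,[0,0,0],0],[0,[0,0,0],0],[0,[0,0,0],0]]'
```

```text
scene 300 7 [18. 24. 38.]
scene 308 152 [21. 39. 86.]
scene 316 113 [ 39.  74. 101.]
scene 324 37 [ 38.  98. 104.]
scene 332 28 [ 39.  94. 105.]
scene 340 30 [ 40. 100. 104.]
scene 348 29 [ 38.  82. 104.]
scene 356 30 [ 38. 102. 105.]
scene 364 33 [ 32.  73. 104.]
scene 372 30 [ 33.  96. 104.]
scene 380 22 [37. 54. 99.]
scene 388 15 [30. 58. 83.]
scene 396 2 [56. 69. 82.]
scene 404 0 
scene 412 0 
top 300 0 
top 308 84 [22. 39. 88.]
top 316 75 [ 38.  84. 105.]
top 324 51 [ 38. 103. 106.]
top 332 41 [ 39. 102. 107.]
top 340 42 [ 40. 103. 106.]
top 348 48 [ 39. 102. 106.]
top 356 40 [ 38. 103. 106.]
top 364 39 [ 41. 103. 106.]
top 372 38 [ 38. 103. 105.]
top 380 28 [ 38. 100. 106.]
top 388 24 [39. 87. 91.]
top 396 14 [85. 88. 89.]
top 404 0 
top 412 0 
time_s: 4.37
eef_pos: [453.8, 357.5, 146.0]
tcp_rot: [2.002, 2.42, 0.003]
contact_force: [-0.2, 0.4, 0.0]
finger_gap: 88.0
grasp_force: 0.0
```

```bash
python3 -m crank '[[0,[0,0,0.5],0],[0,[0,0,0],0],[255,[0,0,0],0],[255,[0,0,0],0],[255,[0,0,0],0],[255,[0,0,0],0],[255,[0,0,0],0],[255,[0,0,0],0],[255,[0,0,0],0],[255,[0,0,0],0]]' 45
cat > s.py <<'E'
from plant import *
from h import *
np.set_printoptions(suppress=True,precision=2)
for i in range(1):
    o=get_obs(); M=R.from_rotvec(o["tcp_rot"]).as_matrix(); print(o["time_s"],o["eef_pos"],"yaw %.2f"%np.degrees(np.arctan2(M[1,0],M[0,0])),"tilt",M[:2,2],"F",o["contact_force"],"T",o["ft_torque"],"gap",o["finger_gap"],o["grasp_force"])
E
python3 s.py
```

```text
time_s: 5.2
eef_pos: [453.3, 357.2, 139.7]
tcp_rot: [-2.002, -2.42, 0.0]
contact_force: [-1.4, 0.5, 1.8]
finger_gap: 37.8
grasp_force: 1.1
5.2 [453.25 357.19 139.69] yaw 100.80 tilt [-0.  0.] F [-1.37  0.47  1.79] T [-0.03  0.33 -0.02] gap 37.822434569684084 1.1477705743163824
```

```bash
python3 -m crank '[[255,[0,0,0],0],[255,[0,0,0],0],[255,[0,0,0],0],[255,[0,0,0],0],[255,[0,0,0],0],[255,[0,0,0],0],[255,[0,0,0],0],[255,[0,0,0],0],[255,[0,0,0],0],[255,[0,0,0],0]]' 45
python3 s.py
python3 - <<'E'
from plant import *
import numpy as np
z=[]
for i in range(4): get_image("top"); z.append(get_obs()["eef_pos"])
print(np.mean(z,0),np.std(z,0))
E
```

```text
time_s: 6.03
eef_pos: [453.4, 357.2, 139.7]
tcp_rot: [-2.003, -2.42, -0.0]
contact_force: [-2.4, -0.4, 1.9]
finger_gap: 35.9
grasp_force: 45.0
6.0333 [453.39 357.2  139.68] yaw 100.79 tilt [0. 0.] F [-2.36 -0.41  1.89] T [-0.04  0.35  0.02] gap 35.93359913016055 45.000052750110626
[453.37691767 357.20646465 139.64656297] [0.01098552 0.0050872  0.0104121 ]
```

```bash
python3 -m crank '[[255,[0,0,-1],0],[255,[0,0,-2],0],[255,[0,0,-2],0],[255,[0,0,-2],0],[255,[0,0,-1],0],[255,[0,0,0],3.5],[255,[0,0,0],3.5],[255,[0,0,0],3.5],[255,[0,0,0],0],[255,[0,0,0],0]]' 45
python3 s.py
python3 - <<'E'
from h import *
for n in("scene","top"):
    w=cloud(dict(np.load(f"pics/{n}0.npz"))); x,y,z=w[...,0],w[...,1],w[...,2]
    m=(z>31)&(z<45)&(x>470)&(x<660)
    ys=np.arange(-180,82,5); lo=[];hi=[]
    for a in ys:
        k=m&(y>a-4)&(y<a+4); lo.append(x[k].min()); hi.append(x[k].max())
    for e in(lo,hi): p=np.polyfit(ys,e,1); r=np.array(e)-np.polyval(p,ys); g=abs(r)<3; p=np.polyfit(ys[g],np.array(e)[g],1); print(n,"yaw",90-np.degrees(np.arctan(p[0])),"x at y=30",np.polyval(p,30),r.std())
E
```

```text
time_s: 7.07
eef_pos: [453.4, 357.0, 219.1]
tcp_rot: [2.214, 2.229, -0.001]
contact_force: [-0.5, -0.8, -3.0]
finger_gap: 36.0
grasp_force: 45.0
7.0667 [453.45 357.01 219.11] yaw 90.39 tilt [-0. -0.] F [-0.52 -0.81 -2.96] T [-0.04 -0.04  0.09] gap 36.003571273187035 45.000128746032715
scene yaw 172.2010006357357 x at y=30 36.50563169915992 41.715444250896724
scene yaw 90.4456316375344 x at y=30 631.9814324824074 0.38755899641399466
top yaw 90.4396040457364 x at y=30 493.4743320658116 0.936150861361146
top yaw 90.74230140089657 x at y=30 629.1805490604587 20.967676359159846<stdin>:8: RankWarning: Polyfit may be poorly conditioned
```

```bash
python3 -m crank '[[255,[-1.5,0.5,0],0],[255,[-3.4,1.2,0],0],[255,[-3.4,1.2,0],0],[255,[-3.4,1.2,0],0],[255,[-3.4,1.2,0],0],[255,[-3.4,1.2,0],0],[255,[-3.4,1.2,0],0],[255,[-3.4,1.2,0],0],[255,[-3.4,1.1,0],0],[255,[-1.5,0.5,0],0]]' 45
python3 s.py
python3 - <<'E'
from plant import *
from h import *
d=get_image("scene"); np.savez("pics/scene2.npz",**d)
cv2.imwrite("pics/scene2.png",cv2.resize(cv2.cvtColor(d["pixels"],cv2.COLOR_RGB2BGR)[120:270,180:360],None,fx=4,fy=4,interpolation=2))
print(get_obs()["eef_pos"])
E
```

```text
time_s: 7.9
eef_pos: [560.7, 51.6, 219.3]
tcp_rot: [2.216, 2.225, -0.002]
contact_force: [0.5, 0.3, -3.2]
finger_gap: 35.9
grasp_force: 45.0
7.9 [560.73  51.59 219.26] yaw 90.22 tilt [ 0. -0.] F [ 0.51  0.35 -3.21] T [ 0.   -0.03 -0.  ] gap 35.901975863692655 45.00003397464752
[561.10534771  50.38888952 219.12438146]
```

View pics/scene2.png

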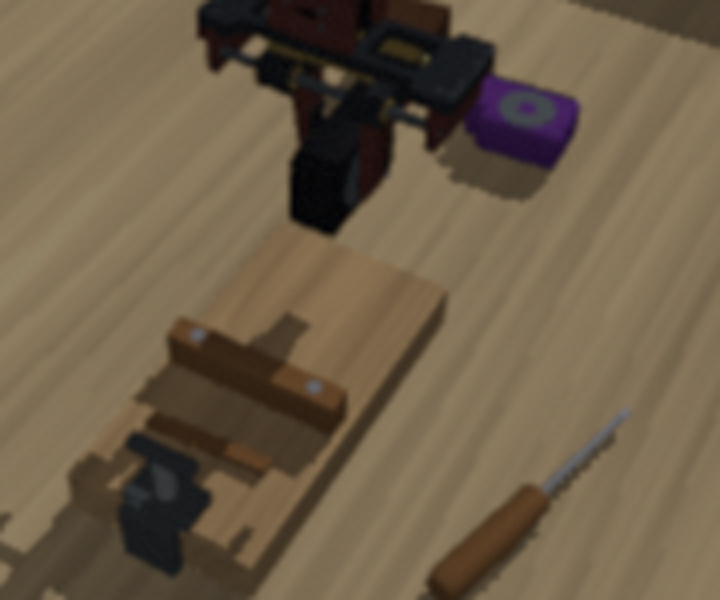

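```bash
python3 -m crank '[[255,[0.4,0,0],0],[255,[0,0,1],0],[255,[0,0,2],0],[255,[0,0,2],0],[255,[0,0,1],0],[255,[0,0,0.7],0],[255,[0,0,0],0],[255,[0,0,0],0],[255,[0,0,0],0],[255,[0,0,0],0]]' 45
python3 s.py
python3 - <<'E'
from plant import *
from h import *
d=get_image("top"); w=cloud(d); x,y,z=w[...,0],w[...,1],w[...,2]
k=(abs(x-562)<70)
for xx in (510,520,600,610,620):
    k=(abs(x-xx)<5)&(z>31)&(z<45)&(y>0)&(y<110); print(xx,y[k].max() if k.any() else "")
cv2.imwrite("pics/top2.png",cv2.resize(cv2.cvtColor(d["pixels"],cv2.COLOR_RGB2BGR)[140:225,205:305],None,fx=6,fy=6,interpolation=2))
E
```

```text
time_s: 8.78
eef_pos: [560.5, 59.9, 154.2]
tcp_rot: [2.214, 2.226, 0.003]
contact_force: [-0.5, 0.0, -3.6]
finger_gap: 35.5
grasp_force: 45.0
8.7833 [560.49  59.91 154.16] yaw 90.31 tilt [0. 0.] F [-0.45  0.   -3.6 ] T [-0.05 -0.11 -0.02] gap 35.53716053522918 44.99993562698364
510 85.88920161904682
520 85.66631064102737
600 
610 
620
```

View pics/top2.png

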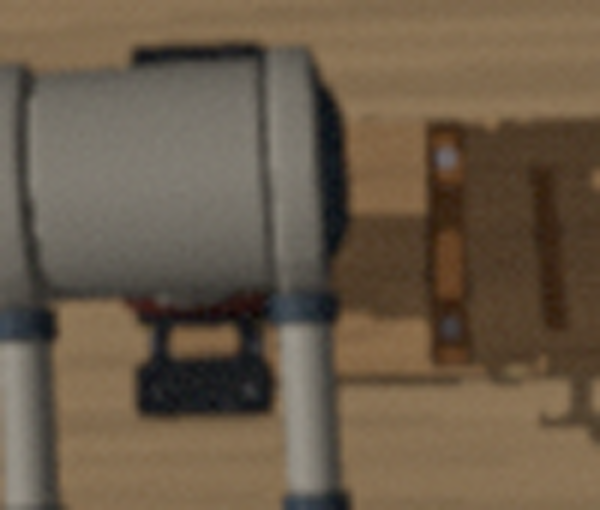

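```bash
python3 -m crank '[[255,[0,0,0.5],0],[255,[0,0,0.5],0],[255,[0,0,0.2],0],[255,[0,0,0],0],[255,[0,0,0],0],[255,[0,0,0],0],[255,[0,0,0],0],[255,[0,0,0],0],[255,[0,0,0],0],[255,[0,0,0],0]]' 45
python3 s.py
```

```text
time_s: 9.67
eef_pos: [560.0, 59.7, 140.8]
tcp_rot: [2.216, 2.227, 0.0]
contact_force: [-0.1, 1.0, -4.3]
finger_gap: 35.6
grasp_force: 45.0
9.6667 [559.96  59.72 140.78] yaw 90.30 tilt [0. 0.] F [-0.12  0.97 -4.28] T [-0.   -0.1   0.04] gap 35.61540646940695 44.99990791082382
```

```bash
python3 -m crank '[[255,[-0.3,0,0],0],[255,[-0.3,0,0],0],[255,[-0.3,0,0],0],[255,[-0.3,0,0],0],[255,[-0.3,0,0],0],[255,[-0.3,0,0],0],[255,[-0.3,0,0],0],[255,[-0.3,0,0],0],[255,[-0.2,0,0],0],[255,[0,0,0],0]]' 45
python3 s.py
python3 -m crank '[[255,[-0.2,0,0],0],[255,[-0.2,0,0],0],[255,[-0.2,0,0],0],[255,[-0.2,0,0],0],[255,[-0.2,0,0],0],[255,[0,0,0],0],[255,[0,0,0],0],[255,[0,0,0],0],[255,[0,0,0],0],[255,[0,0,0],0]]' 45
python3 s.py
```

```text
time_s: 10.5
eef_pos: [560.0, 33.7, 140.6]
tcp_rot: [-2.215, -2.227, -0.001]
contact_force: [-0.0, 3.1, -3.6]
finger_gap: 35.7
grasp_force: 45.0
10.5 [560.04  33.67 140.63] yaw 90.29 tilt [-0.  0.] F [-0.01  3.14 -3.63] T [ 0.6  -0.09 -0.  ] gap 35.660235041806516 44.99996870756149
time_s: 11.33
eef_pos: [560.1, 23.8, 140.7]
tcp_rot: [2.216, 2.227, 0.0]
contact_force: [-0.6, 3.7, -4.0]
finger_gap: 35.6
grasp_force: 45.0
11.3333 [560.12  23.78 140.68] yaw 90.30 tilt [0. 0.] F [-0.63  3.75 -4.  ] T [ 0.69 -0.15  0.03] gap 35.59669682022462 44.99984174966812
```

```bash
python3 -m crank '[[255,[-0.3,0,0],0],[255,[-0.3,0,0],0],[255,[-0.3,0,0],0],[255,[-0.3,0,0],0],[255,[-0.3,0,0],0],[255,[-0.3,0,0],0],[255,[-0.3,0,0],0],[255,[-0.2,0,0],0],[255,[-0.1,0,0],0],[255,[0,0,0],0]]' 45
python3 s.py
python3 -m crank '[[255,[-0.1,0,0],0],[255,[-0.1,0,0],0],[255,[-0.1,0,0],0],[255,[-0.1,0,0],0],[255,[0,0,0],0],[255,[0,0,0],0],[255,[0,0,0],0],[255,[0,0,0],0],[255,[0,0,0],0],[255,[0,0,0],0]]' 45
python3 s.py
```

```text
time_s: 12.17
eef_pos: [560.2, -0.5, 140.7]
tcp_rot: [-2.216, -2.227, -0.0]
contact_force: [-0.4, 3.1, -1.7]
finger_gap: 35.8
grasp_force: 45.0
12.1667 [560.22  -0.5  140.73] yaw 90.28 tilt [0. 0.] F [-0.44  3.15 -1.66] T [ 0.83 -0.06  0.04] gap 35.78912040604539 45.000073313713074
time_s: 13.0
eef_pos: [560.3, -4.2, 140.7]
tcp_rot: [2.216, 2.227, 0.0]
contact_force: [-0.0, 3.5, -1.1]
finger_gap: 35.9
grasp_force: 45.0
13.0 [560.26  -4.22 140.67] yaw 90.30 tilt [0. 0.] F [-0.04  3.45 -1.14] T [ 0.93 -0.1  -0.  ] gap 35.93927785525841 45.000030398368835
```

```bash
python3 -m crank '[[255,[0,0,-0.1],0],[255,[0,0,0],0],[255,[0,0,0],0],[255,[-0.1,0,0],0],[255,[-0.1,0,0],0],[255,[0,0,0],0],[255,[0,0,0],0],[255,[0,0,0],0],[255,[0,0,0],0],[255,[0,0,0],0]]' 45
python3 s.py
python3 - <<'E'
from plant import *
from h import *
d=get_image("scene"); np.savez("pics/scene3.npz",**d)
cv2.imwrite("pics/scene3.png",cv2.resize(cv2.cvtColor(d["pixels"],cv2.COLOR_RGB2BGR)[150:240,200:310],None,fx=6,fy=6,interpolation=2))
E
```

```text
time_s: 13.83
eef_pos: [560.1, -6.3, 141.5]
tcp_rot: [-2.215, -2.227, 0.0]
contact_force: [-1.1, 4.5, -4.2]
finger_gap: 35.7
grasp_force: 45.0
13.8333 [560.13  -6.28 141.5 ] yaw 90.30 tilt [-0.  0.] F [-1.13  4.48 -4.16] T [ 0.61 -0.06  0.03] gap 35.661459048294084 45.00008851289749
```

View pics/scene3.png

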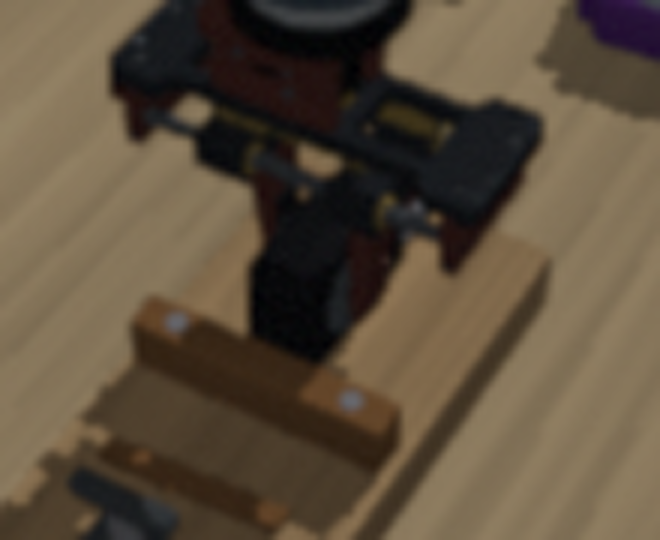

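```bash
python3 -m crank '[[255,[-0.05,0,0],0],[255,[-0.05,0,0],0],[255,[-0.05,0,0],0],[255,[0,0,0],0],[255,[0,0,0],0],[255,[0,0,0],0],[255,[0,0,0],0],[255,[0,0,0],0],[255,[0,0,0],0],[255,[0,0,0],0]]' 45
python3 s.py
```

```text
time_s: 14.72
eef_pos: [560.2, -7.8, 141.6]
tcp_rot: [-2.216, -2.227, 0.0]
contact_force: [-0.4, 5.0, -3.9]
finger_gap: 35.9
grasp_force: 45.0
14.7167 [560.21  -7.78 141.59] yaw 90.30 tilt [-0. -0.] F [-0.38  5.04 -3.88] T [0.64 0.17 0.08] gap 35.905272182418926 45.00098258256912
```

```bash
python3 -m crank '[[255,[-0.05,0,0],0],[255,[-0.05,0,0],0],[255,[0,0,0],0],[255,[0,0,0],0],[255,[0,0,0],0],[255,[0,0,0],0],[255,[0,0,0],0],[255,[0,0,0],0],[255,[0,0,0],0],[255,[0,0,0],0]]' 45
python3 s.py
```

```text
time_s: 15.55
eef_pos: [560.2, -8.8, 141.6]
tcp_rot: [-2.216, -2.227, 0.0]
contact_force: [-1.2, 3.5, -4.7]
finger_gap: 36.2
grasp_force: 45.0
15.55 [560.25  -8.76 141.64] yaw 90.30 tilt [-0.  0.] F [-1.22  3.46 -4.71] T [0.65 0.19 0.09] gap 36.22488343208495 45.00146895647049
```

```bash
python3 -m crank '[[255,[-0.05,0,0],0],[255,[-0.05,0,0],0],[255,[0,0,0],0],[255,[0,0,0],0],[255,[0,0,0],0],[255,[0,0,0],0],[255,[0,0,0],0],[255,[0,0,0],0],[255,[0,0,0],0],[255,[0,0,0],0]]' 45
python3 s.py
```

```text
time_s: 16.38
eef_pos: [560.3, -9.7, 141.6]
tcp_rot: [-2.216, -2.227, -0.0]
contact_force: [-1.6, 4.0, -4.9]
finger_gap: 35.8
grasp_force: 45.0
16.3833 [560.27  -9.7  141.65] yaw 90.30 tilt [0. 0.] F [-1.59  3.95 -4.93] T [0.84 0.17 0.09] gap 35.82219126752029 45.00117480754852
```

```bash
python3 -m crank '[[255,[-0.05,0,0],0],[255,[-0.05,0,0],0],[255,[0,0,0],0],[255,[0,0,0],0],[255,[0,0,0],0],[255,[0,0,0],0],[255,[0,0,0],0],[255,[0,0,0],0],[255,[0,0,0],0],[255,[0,0,0],0]]' 45
python3 s.py
```

```text
time_s: 17.22
eef_pos: [560.3, -9.9, 141.7]
tcp_rot: [-2.214, -2.227, -0.002]
contact_force: [-1.1, 7.4, -3.6]
finger_gap: 35.8
grasp_force: 45.0
17.2167 [560.3   -9.95 141.75] yaw 90.32 tilt [0. 0.] F [-1.1   7.39 -3.58] T [1.4  0.14 0.01] gap 35.78159683276924 45.000067949295044
```

```bash
python3 -m crank '[[255,[-0.05,0,0],0],[255,[0,0,0],0],[255,[0,0,0],0],[255,[0,0,0.05],0],[255,[0,0,0.05],0],[255,[0,0,0.05],0],[255,[0,0,0.05],0],[255,[0,0,0.05],0],[255,[0,0,0],0],[255,[0,0,0],0]]' 45
python3 s.py
```

```text
time_s: 18.05
eef_pos: [560.8, -10.0, 140.5]
tcp_rot: [-2.215, -2.228, -0.005]
contact_force: [-1.7, 8.4, -0.4]
finger_gap: 36.0
grasp_force: 45.0
18.05 [560.83 -10.02 140.48] yaw 90.34 tilt [0. 0.] F [-1.68  8.4  -0.37] T [1.75 0.19 0.11] gap 35.9608125755068 45.000852048397064
```

```bash
python3 -m crank '[[255,[0,0,0.05],0],[255,[0,0,0.05],0],[255,[0,0,0.05],0],[255,[0,0,0],0],[255,[0,0,0],0],[255,[0,0,0],0],[255,[0,0,0],0],[255,[0,0,0],0],[255,[0,0,0],0],[255,[0,0,0],0]]' 45
python3 s.py
```

```text
time_s: 18.88
eef_pos: [561.1, -10.1, 139.2]
tcp_rot: [2.215, 2.228, 0.006]
contact_force: [-0.4, 9.5, 0.5]
finger_gap: 35.7
grasp_force: 45.0
18.8833 [561.06 -10.06 139.21] yaw 90.34 tilt [0. 0.] F [-0.43  9.49  0.49] T [ 1.73 -0.01  0.12] gap 35.73061000211574 45.000769793987274
```

```bash
python3 -m crank '[[255,[0,0,0.05],0],[255,[0,0,0.05],0],[255,[0,0,0.05],0],[255,[0,0,0.05],0],[255,[0,0,0],0],[255,[0,0,0],0],[255,[0,0,0],0],[255,[0,0,0],0],[255,[0,0,0],0],[255,[0,0,0],0]]' 45
python3 s.py
```

```text
time_s: 19.72
eef_pos: [561.2, -10.0, 137.7]
tcp_rot: [2.214, 2.227, 0.007]
contact_force: [-1.1, 9.7, 2.0]
finger_gap: 36.0
grasp_force: 45.0
19.7167 [561.18 -10.03 137.68] yaw 90.34 tilt [0. 0.] F [-1.11  9.73  2.03] T [1.75 0.19 0.04] gap 36.01945967937092 45.00076621770859
```

```bash
python3 -m crank '[[255,[0,0,0.05],0],[255,[0,0,0.05],0],[255,[0,0,0.05],0],[255,[0,0,0],0],[255,[0,0,0],0],[255,[0,0,0],0],[255,[0,0,0],0],[255,[0,0,0],0],[255,[0,0,0],0],[255,[0,0,0],0]]' 45
python3 s.py
```

```text
time_s: 20.55
eef_pos: [561.2, -10.0, 137.6]
tcp_rot: [2.214, 2.227, 0.007]
contact_force: [-4.3, 9.3, 8.5]
finger_gap: 35.8
grasp_force: 45.0
20.55 [561.18 -10.02 137.6 ] yaw 90.35 tilt [0. 0.] F [-4.32  9.25  8.53] T [1.7 0.8 0.1] gap 35.822543793967625 45.00124275684357
```

```bash
python3 -m crank '[[255,[0,0,0.05],0],[255,[0,0,0.05],0],[255,[0,0,0.05],0],[255,[0,0,0],0],[255,[0,0,0],0],[255,[0,0,0],0],[255,[0,0,0],0],[255,[0,0,0],0],[255,[0,0,0],0],[255,[0,0,0],0]]' 45
python3 s.py
```

```text
time_s: 21.38
eef_pos: [561.3, -10.1, 134.5]
tcp_rot: [2.214, 2.227, 0.007]
contact_force: [0.6, 8.3, 0.8]
finger_gap: 35.8
grasp_force: 45.0
21.3833 [561.31 -10.07 134.52] yaw 90.33 tilt [0. 0.] F [0.55 8.33 0.78] T [ 1.93 -0.04  0.13] gap 35.81550741059805 45.00053107738495
```

```bash
python3 -m crank '[[255,[0,0,0.05],0],[255,[0,0,0.05],0],[255,[0,0,0.05],0],[255,[0,0,0.05],0],[255,[0,0,0],0],[255,[0,0,0],0],[255,[0,0,0],0],[255,[0,0,0],0],[255,[0,0,0],0],[255,[0,0,0],0]]' 45
python3 s.py
```

```text
time_s: 22.22
eef_pos: [561.3, -10.1, 133.4]
tcp_rot: [2.214, 2.227, 0.008]
contact_force: [-2.2, 8.0, 5.0]
finger_gap: 35.6
grasp_force: 45.0
22.2167 [561.31 -10.1  133.44] yaw 90.34 tilt [0. 0.] F [-2.2   7.97  5.04] T [2.11 0.41 0.11] gap 35.637504630221635 45.00237196683884
```

```bash
python3 -m crank '[[255,[0,0,0.05],0],[255,[0,0,0.05],0],[255,[0,0,0.05],0],[255,[0,0,0],0],[255,[0,0,0],0],[255,[0,0,0],0],[255,[0,0,0],0],[255,[0,0,0],0],[255,[0,0,0],0],[255,[0,0,0],0]]' 45
python3 s.py
```

```text
time_s: 23.05
eef_pos: [561.4, -10.2, 133.3]
tcp_rot: [2.213, 2.227, 0.008]
contact_force: [-5.6, 7.1, 11.6]
finger_gap: 35.9
grasp_force: 45.0
23.05 [561.36 -10.2  133.3 ] yaw 90.34 tilt [0. 0.] F [-5.58  7.07 11.58] T [2.08 0.96 0.25] gap 35.91203955099879 45.00427544116974
```

```bash
python3 -m crank '[[255,[0,0,-0.1],0],[255,[0,0,-0.1],0],[255,[0.05,0,-0.05],0],[255,[0.05,0,0],0],[255,[0,0,0],0],[255,[0,0,0],0],[255,[0,0,0],0],[255,[0,0,0],0],[255,[0,0,0],0],[255,[0,0,0],0]]' 45
python3 s.py
```

```text
time_s: 23.88
eef_pos: [561.3, -10.0, 133.5]
tcp_rot: [2.214, 2.226, 0.005]
contact_force: [0.9, 4.5, 2.8]
finger_gap: 35.9
grasp_force: 45.0
23.8833 [561.31  -9.98 133.51] yaw 90.30 tilt [0. 0.] F [0.89 4.54 2.83] T [ 1.4  -0.07  0.09] gap 35.85387528025037 44.999486804008484
```

```bash
python3 -m crank '[[255,[0.05,0,0],0],[255,[0.03,0,0],0],[255,[0,0,0],0],[255,[0,0,0],0],[255,[0,0,0],0],[255,[0,0,0],0],[255,[0,0,0],0],[255,[0,0,0],0],[255,[0,0,0],0],[255,[0,0,0],0]]' 10
python3 s.py
```

```text
time_s: 24.72
eef_pos: [561.3, -10.0, 133.3]
tcp_rot: [2.214, 2.224, 0.003]
contact_force: [2.0, 1.1, 5.6]
finger_gap: 36.1
grasp_force: 10.0
24.7167 [561.25 -10.02 133.27] yaw 90.27 tilt [ 0. -0.] F [1.99 1.08 5.59] T [ 0.37 -0.4   0.04] gap 36.06255880541476 9.999995827674866
```

```bash
python3 -m crank '[[140,[0,0,0],0],[130,[0,0,0],0],[120,[0,0,0],0],[100,[0,0,0],0],[80,[0,0,0],0],[60,[0,0,0],0],[40,[0,0,0],0],[20,[0,0,0],0],[0,[0,0,0],0],[0,[0,0,0],0]]'
python3 s.py
```

```text
time_s: 25.55
eef_pos: [560.3, -9.5, 131.6]
tcp_rot: [2.216, 2.227, -0.0]
contact_force: [-0.2, 1.0, -0.5]
finger_gap: 86.9
grasp_force: 0.0
25.55 [560.27  -9.48 131.64] yaw 90.30 tilt [-0. -0.] F [-0.21  1.02 -0.52] T [-0.02  0.01  0.03] gap 86.93079124995631 0.0
```

Released cleanly, with no residual force. I'll lift straight up and check.

```bash
python3 -m crank '[[0,[0,0,-0.5],0],[0,[0,0,-1.5],0],[0,[0,0,-2.5],0],[0,[0,0,-3],0],[0,[0,0,-3],0],[0,[0,0,-3],0],[0,[0,0,-2],0],[0,[0,0,-1],0],[0,[0,0,0],0],[0,[0,0,0],0]]'
python3 -m crank '[[0,[1.5,0,0],0],[0,[3.5,0,0],0],[0,[3.5,0,0],0],[0,[3.5,0,0],0],[0,[3.5,0,0],0],[0,[3.5,0,0],0],[0,[3.5,0,0],0],[0,[1.5,0,0],0],[0,[0,0,0],0],[0,[0,0,0],0]]'
python3 - <<'E'
from plant import *
from h import *
np.set_printoptions(suppress=True,precision=1)
for n in("scene","top"):
    d=get_image(n); w=cloud(d); x,y,z=w[...,0],w[...,1],w[...,2]; b=cv2.cvtColor(d["pixels"],cv2.COLOR_RGB2BGR)
    cv2.imwrite(f"pics/{n}4.png",cv2.resize(b[150:240,200:310] if n=="scene" else b[140:225,205:305],None,fx=6,fy=6,interpolation=2))
    t=(z>88)&(z<112)&(x>500)&(x<630)&(y>-80)&(y<70); q=w[t]
    print(n,t.sum(),"topz",np.median(q[:,2]) if t.any() else 0,rect(q) if t.any() else 0)
E
```

```text
time_s: 26.38
eef_pos: [560.3, -9.5, 296.2]
tcp_rot: [-2.216, -2.227, 0.0]
contact_force: [-0.4, 0.5, -0.4]
finger_gap: 87.8
grasp_force: 0.0
time_s: 27.22
eef_pos: [558.7, 230.6, 294.5]
tcp_rot: [-2.214, -2.228, 0.005]
contact_force: [0.6, -0.5, 0.4]
finger_gap: 87.6
grasp_force: 0.0
scene 292 topz 96.49473875640365 (array([562.8, -16.5]), array([38., 73.]), 2.62)
top 274 topz 97.11684073979734 (array([561.8, -14.6]), array([71.9, 34.7]), 88.68)
```

View pics/scene4.png

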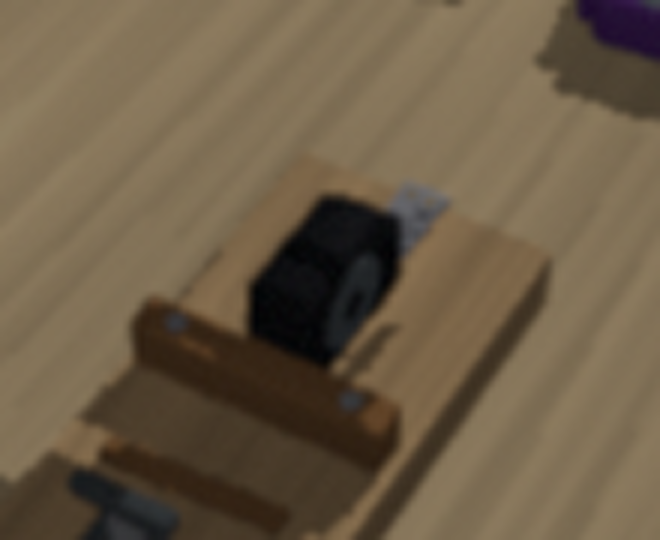

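View pics/top4.png

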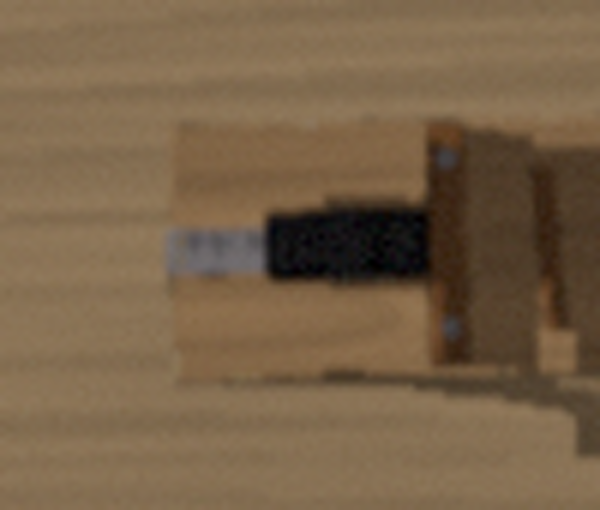

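The top view shows the case butted against the cleat at (430,243), with the blade drawn and its hook just over the free edge at (170,250). The tape's top is at 97 mm, so it stands upright with the brake pressed in. The arm is clear, so I'm handing the job in.

```bash
python3 -c "
from plant import *
print(sign_off())"
```

```text
the job is handed in; nothing more can be done
None
```

I handed the job in at about 27 s of 64 s: in the last pictures the tape stands upright on the plank, hook over the free edge, heel at the cleat, arm clear; the brake went in about 4.3 mm, judged from how far the arm moved down; the sign-off returned no verdict.

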